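# Clear the stone chips off a gift-shop display stand and put its picture on show

### The arm

A 6-joint arm with a two-finger parallel gripper is mounted at the origin on the work surface. World frame = base frame: x ahead of the robot, y to its left, z up, the work surface at z = 0. Lengths are in mm, angles in degrees, forces in N, time in s.
With the tool pointing down it reaches from about 325 to 750 mm from the base axis. Payload 7.6 kg.
Tool frame: the origin (TCP) lies between the finger pads; the fingertips stand 11 mm ahead of it and the grasp point (between the pads) lies 8 mm behind it; z points along the fingers, x is the direction in which the jaws open and shut, and the axes are right-handed (so a half turn about z gives the same grasp; the last joint's range is limited). The gripper opens to 85 mm and grips with 20 to 120 N. Pads are 22 mm wide; open, the fingers measure 114 mm over their backs; the gripper's body (76 mm by 85 mm) begins 54 mm behind the grasp point. The pads swing forward as they close: fully open they stand 13 mm farther back than shut.
Start: joints at [62.321, 2.991, 80.254, -0, 96.75, -4.028], TCP at [210.604, 480.929, 219.123] pointing down, gripper open.
Joint ranges: [-166.34, 166.34], [-52.06, 124.39], [6.96, 135.62], [-60.46, 240.46], [14.63, 156.25], [-167.68, 167.68]. Speed limits (degrees/s): [147.25, 147.25, 172.46, 180, 180, 180].

### API

Orientations are given as a 3x3 rotation matrix whose columns are the frame's x, y, z axes.
In Python, from rig import reach, move_l, move_joints, move_gripper, pause, inverse_kinematics, camera, get_calibration, Unreachable, job_done, regions_of, pinpoint, get_t, get_joints, get_joint_velocities, get_joint_efforts, get_tcp_pos, get_tcp_rot, get_wrist_force, get_wrist_torque, get_opening gives the robot as it stands. The module is installed in compiled form; this text tells all that it offers. Calls block until the motion is done:
- reach(position, orientation): joint-space move of the TCP to a pose.
- move_l(position, velocity=150, rotation=None, force_limit=None): straight line of the TCP; rotation=None keeps the orientation; velocity is the mean speed in mm/s. With force_limit (N) it stops when the force on the tool has changed by that much, and returns True; else False.
- move_joints(angles): joint-space move.
- move_gripper(opening, force=None): finger opening in mm; force is the grip in N (None keeps the last); returns when the fingers have stopped.
- pause(seconds).
- inverse_kinematics(position, orientation): joint angles nearest the present ones, or None.
- camera(name): name is "side" or "top"; returns (picture, depth): 384x512x3 uint8, blue, green, red; 384x512 float32, mm along the optical axis (not along the pixel's ray), 0 where there is no reading.
- get_calibration(name): a dict with "fx", "fy", "cx", "cy" (pixels), "k1" (the pictures are not rectified: a ray, as slopes to the right and down, at radius r is drawn at 1 + k1 r^2 times it, then the intrinsics apply), "cam_to_world" (4x4, takes a point from camera to world coordinates). Camera axes: x right, y up, looking along -z (the intrinsics and any distortion apply to the point x, -y, -z); pixel columns grow to the right and rows downward; lengths in mm; the calibration is good to about 2 mm. A picture is of the moment at which its call begins. get_calibration takes no time and is no camera call.
A pose or a line that the arm cannot do raises Unreachable and nothing moves.
- job_done(): hands the job in, once; it reports no verdict.
Trained networks look in the newest picture that a camera, given by its name, has taken for a name from the list of things; names that differ only in an ending like _2 or _b are one class to them, and where a whole thing is asked for, a point or a joint stands for the part that bears it (a point fixed in the world has none). Each returns a list of dicts, best first, with "conf" (0 to 1); they miss things now and then, are a little off and sometimes report something else, mostly with a low value. They report only what shows in the picture. A call takes as long as a camera call. They do not tell look-alikes from the thing itself.
- regions_of(camera, query): "pixels" (384x512 bool, what is visible of it) and "uv" ([column, row] in pixels, amid what is visible of it).
- pinpoint(camera, query): "uv" ([column, row] in pixels: a listed point, or the origin of a listed thing).
Readings, each from a call of its own:
- get_t(): time.
- get_joints(): joint angles.
- get_joint_velocities(): joint speeds.
- get_joint_efforts(): joint torques, N m.
- get_tcp_pos(): TCP position.
- get_tcp_rot(): TCP orientation.
- get_wrist_force(): force on the tool from outside, world axes, zero at the start.
- get_wrist_torque(): the same for the moment, N m.
- get_opening(): finger opening in mm.
Only numpy, scipy, OpenCV 4.12 (cv2) and the standard library are available. Lean on these libraries where they do the work, as an engineer would, in place of code of your own. Each camera call takes 0.05 s, during which the arm holds its last target.

### The job

Take the blue scraper block and use it, not the fingers, to wipe all five stone chips off the deck of the display stand into the red tray at its end. Then stand the scraper back upright on its cork pad, and after that lay the small framed picture face up on the stand's sloped rest, centred, sunny sky uppermost, its lower edge down at the ledge. Leave the toadstool, the potted plant and the tin where they are.

Things in the scene. Friction and masses are not known exactly. Their poses are not given: they have to be found in the camera images.
- stand: fixed wooden display stand; origin at the centre of the deck's underside, on the table; x away from the robot, y along the deck. Deck 110 mm (x) by 220 mm (y), top 45 mm above the origin. Green kerbs, 6 mm wide, 10 mm high, along both long edges leave 98 mm between them; both short ends (y -110, +110 mm) are open. A 44 mm wide neck behind carries the rest. Stand, tray and pad: one row, same yaw
- rest: sloped picture rest, fixed to the stand behind the deck: wooden board 44 mm wide, 85 mm long, rising away from the robot at 30 degrees. Origin on the sloping face, mid-width, at its foot against the ledge, 72 mm behind (+x) and 65 mm above the stand's origin; x up the slope, y across, z square out of the face. Green ledge (x -6 to 0 mm) stands 12 mm out of the face
- tray: fixed red open tray, 120 mm (x) by 100 mm (y), 28 mm high, walls and floor 4 mm, at one end of the deck (left or right varies), 3 mm from it, its rim 17 mm lower than the deck; origin at the centre of its underside, on the table
- pad: fixed cork-topped pad, 110 mm (x) by 100 mm (y), top 20 mm above the table, at the other end of the deck from the tray, 3 mm from it; origin at the centre of its underside
- scraper: loose scraper, about 150 g, standing on the pad: a blue block 86 mm (x) by 34 mm (y) by 26 mm high, with an upright dark wooden handle on top, 34 mm (x) by 24 mm (y), from 26 to 86 mm above the underside. Origin at the centre of its underside; x along the long wiping edge; the long side faces (across y) push the chips
- picture: loose framed picture, 92 mm (x) by 64 mm (y) by 16 mm thick, about 120 g, dark frame, lying face up on the table to the left or right in front of the stand; origin at the centre of its underside; +x points to its upper edge (blue sky and yellow sun), -x to its lower edge (green field)
- picture_top (a point): middle of the picture's upper edge, at its underside, 46 mm from the picture's origin
- chip1: a flat stone chip, slate grey, rust brown or dull green, five- or six-sided, about 24 mm across and 10 mm thick, 11 g; origin at the centre of its underside. It starts lying on the deck of the stand
- chip2: a flat stone chip, slate grey, rust brown or dull green, five- or six-sided, about 24 mm across and 10 mm thick, 11 g; origin at the centre of its underside. It starts lying on the deck of the stand
- chip3: a flat stone chip, slate grey, rust brown or dull green, five- or six-sided, about 24 mm across and 10 mm thick, 11 g; origin at the centre of its underside. It starts lying on the deck of the stand
- chip4: a flat stone chip, slate grey, rust brown or dull green, five- or six-sided, about 24 mm across and 10 mm thick, 11 g; origin at the centre of its underside. It starts lying on the deck of the stand
- chip5: a flat stone chip, slate grey, rust brown or dull green, five- or six-sided, about 24 mm across and 10 mm thick, 11 g; origin at the centre of its underside. It starts lying on the deck of the stand
- toadstool: bystander: loose figurine with red cap, 72 mm across, 84 mm high; origin at its underside's centre; to be left alone
- plant: bystander: loose terracotta pot 84 mm across, 70 mm high, with green leaves to about 120 mm; origin at its underside's centre; to be left alone
- tin: bystander: loose green tin with orange band, 64 mm across, 70 mm high; origin at its underside's centre; to be left alone
There are look-alikes about, which are no part of the job. Of the things like the tray, leave any that is pink; of the rest the larger one is meant.

How it is judged:
By the outcome, as a careful person would: the job done as asked, in the order asked, and still so for the second after the job is handed in, with the robot touching nothing.
It also fails if it takes over 61 s, if anything falls off the work surface, if the arm or the gripper's body presses on something with over 40 N, if the wrist force passes 120 N, or if a joint passes its speed limit or range.

## Working session

There is one attempt and no reset: what is moved stays moved. The work goes in short steps, each a Python script; the robot and the scene stay as the last script left them, time stands still between calls to the robot, and variables do not carry over. Pictures are saved under pics/ and viewed, and the job is handed in when it is done.

```bash
mkdir -p pics; ls; cat > h.py <<'E'
import numpy as np, cv2
from rig import *
E
python3 - <<'E'
from h import *
for n in("top","side"):
    p,d=camera(n); c=get_calibration(n); print(n,c)
    cv2.imwrite(f"pics/{n}0.png",cv2.resize(p,(800,600),interpolation=cv2.INTER_CUBIC)); np.savez(f"{n}0.npz",p=p,d=d)
print(get_t())
E
```

```text
pics
top {'fx': 367.70789394699165, 'fy': 367.70789394699165, 'cx': 251.07228865724778, 'cy': 191.0829079502102, 'k1': -0.10811504569723877, 'cam_to_world': array([[ 4.54981069e-02,  9.71897129e-01, -2.30967300e-01,
         3.19704827e+02],
       [-9.98938461e-01,  4.59311068e-02, -3.50481684e-03,
         2.19192316e+00],
       [ 7.20226230e-03,  2.30881582e-01,  9.72955201e-01,
         1.18197821e+03],
       [ 0.00000000e+00,  0.00000000e+00,  0.00000000e+00,
         1.00000000e+00]])}
side {'fx': 433.73332031372814, 'fy': 433.73332031372814, 'cx': 252.5566808119042, 'cy': 193.0517794104332, 'k1': -0.0163502016602387, 'cam_to_world': array([[ 8.30538463e-01,  2.70422959e-01, -4.86905827e-01,
         3.78763372e+01],
       [-5.56797495e-01,  3.81935783e-01, -7.37632434e-01,
        -7.80257457e+02],
       [-1.35059874e-02,  8.83740053e-01,  4.67783184e-01,
         6.04833643e+02],
       [ 0.00000000e+00,  0.00000000e+00,  0.00000000e+00,
         1.00000000e+00]])}
0.1
```

View pics/top0.png

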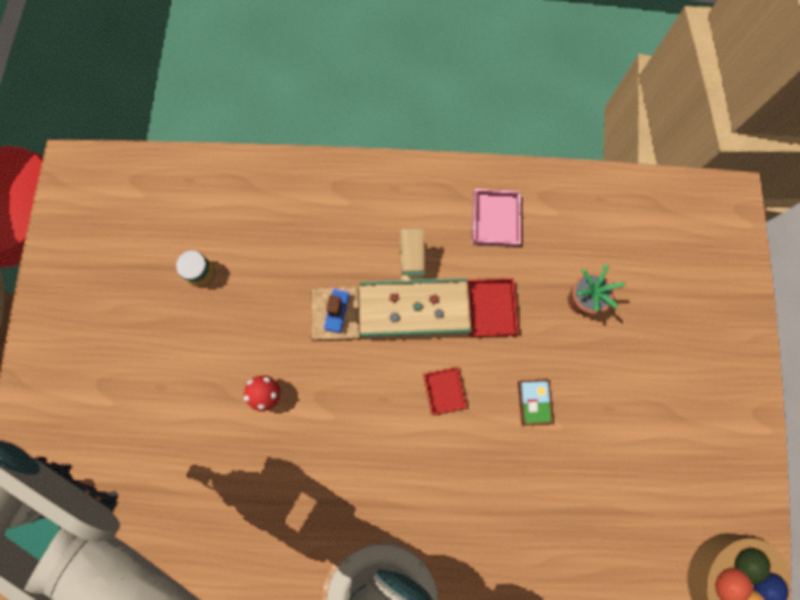

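View pics/side0.png

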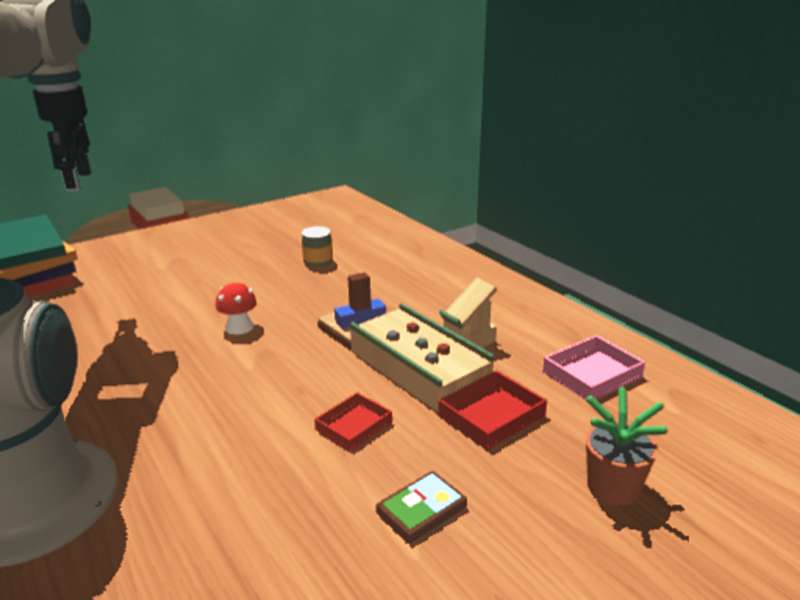

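The view shows look-alikes for the tray: large red at (494,307) flush with the deck's right end, small red at (446,391), and pink at (498,218). I choose the large red one. The pad and scraper are at the left end (337,311), and the picture is at (536,403).

```bash
cat >> h.py <<'E'
def project(P,c):
    P=np.atleast_2d(P).astype(float)
    T=np.linalg.inv(c["cam_to_world"]); q=P@T[:3,:3].T+T[:3,3]
    a=q[:,0]/-q[:,2]; b=-q[:,1]/-q[:,2]; s=1+c["k1"]*(a*a+b*b)
    return np.c_[c["cx"]+c["fx"]*a*s, c["cy"]+c["fy"]*b*s], -q[:,2]
def rays(uv,c):
    K=np.array([[c["fx"],0,c["cx"]],[0,c["fy"],c["cy"]],[0,0,1]])
    u=cv2.undistortPoints(np.asarray(uv,float).reshape(-1,1,2),K,np.array([c["k1"],0,0,0,0])).reshape(-1,2)
    return np.c_[u[:,0],-u[:,1],-np.ones(len(u))]
def at_z(uv,z,c):
    d=rays(uv,c)@c["cam_to_world"][:3,:3].T; o=c["cam_to_world"][:3,3]
    return o+d*((z-o[2])/d[:,2])[:,None]
def cloud(d,c):
    h,w=d.shape; v,u=np.mgrid[:h,:w]
    r=rays(np.c_[u.ravel(),v.ravel()],c)*d.reshape(-1,1)
    P=r@c["cam_to_world"][:3,:3].T+c["cam_to_world"][:3,3]
    P[d.ravel()<=0]=np.nan
    return P.reshape(h,w,3)
def ortho(p,c,z,x0,x1,y0,y1,s):  # image: up=+x, left=+y ; s px/mm
    H=int((x1-x0)*s);W=int((y1-y0)*s); v,u=np.mgrid[:H,:W]
    P=np.c_[(x1-(v.ravel()+.5)/s),(y1-(u.ravel()+.5)/s),np.full(H*W,z)]
    m,_=project(P,c); m=m.reshape(H,W,2).astype(np.float32)
    return cv2.remap(p,m[...,0],m[...,1],cv2.INTER_CUBIC)
E
python3 - <<'E'
from h import *
c=get_calibration("top"); f=np.load("top0.npz"); P=cloud(f["d"],c)
rr=lambda P:P
z=P[...,2]; print("table z",np.nanmedian(z[240:280,150:350]))
for n,(u,v) in dict(scr=(337,311),tray=(494,307),stand=(414,307),pic=(536,403),rest=(412,250),plant=(595,293),toad=(262,393),tin=(191,265),small=(446,391)).items():
    print(n,P[int(v*.64),int(u*.64)].round(1))
o=ortho(f["p"],c,45,480,680,-200,200,2)
cv2.imwrite("pics/o1.png",o)
E
```

```text
table z 1.287253115756812
scr [545.5 112.7 106.8]
tray [ 591.9 -207.5    7.9]
stand [574.5 -35.2  49.8]
pic [ 396.  -293.3   18.3]
rest [682.9 -26.7  81.9]
plant [ 612.  -395.4   86. ]
toad [385.9 248.9  78.4]
tin [636.1 420.2  71.6]
small [ 411.7 -110.3    4.5]
```

```bash
python3 - <<'E'
from h import *
c=get_calibration("side"); f=np.load("side0.npz"); P=cloud(f["d"],c)
z=P[...,2]; print("table z side",np.nanmedian(z[260:300,150:200]))
cv2.imwrite("pics/sidecrop.png",cv2.resize(f["p"][160:350,190:370],None,fx=3.1,fy=3.1,interpolation=cv2.INTER_CUBIC))
E
```

```text
table z side 0.8989028585806977
```

View pics/o1.png

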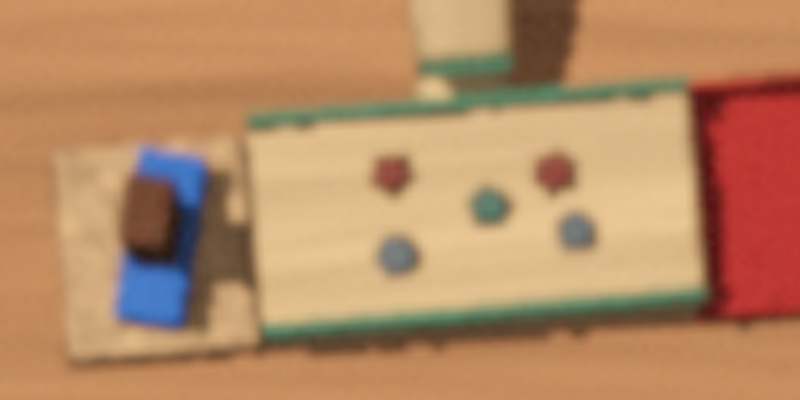

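View pics/sidecrop.png

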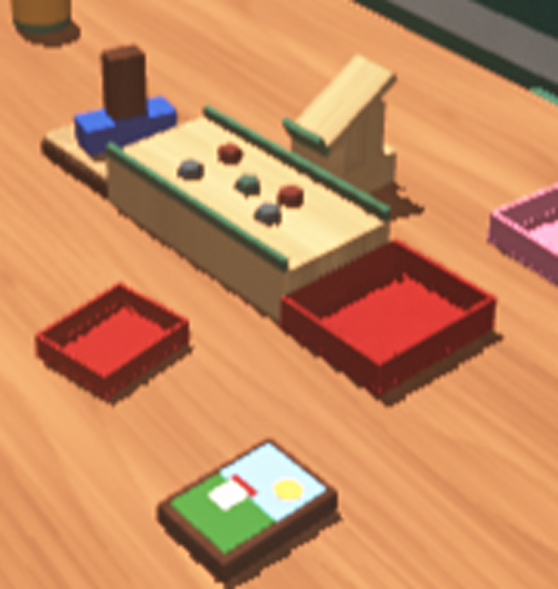

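```bash
cat >> h.py <<'E'
from scipy.optimize import minimize
def Rz(a): a=np.radians(a); return np.array([[np.cos(a),-np.sin(a),0],[np.sin(a),np.cos(a),0],[0,0,1]])
def corners(b): # (x0,x1,y0,y1,z0,z1)
    return np.array([[x,y,z] for x in b[:2] for y in b[2:4] for z in b[4:6]],float)
S=8
def render(boxes,pose,z,c,sub=()):
    m=np.zeros((384*2,512*2),np.uint8)
    def dr(bs,val):
        for b in bs:
            uv,_=project(corners(b)@Rz(pose[2]).T+[pose[0],pose[1],z],c)
            h=cv2.convexHull(((uv+.5)*2*16-8).astype(np.int32))
            cv2.fillConvexPoly(m,h,val,cv2.LINE_AA,4)
    dr(boxes,255); dr(sub,0)
    return cv2.resize(m,(512,384),interpolation=cv2.INTER_AREA)/255.
def fit(boxes,x0,z,views,sub=(),dz=None):
    """views: list of (mask float, calib)"""
    def cost(p):
        q=np.array(x0)+np.array(p)*[1,1,1]; s=0
        for m,c in views:
            r=render(boxes,q,z,c,sub); s+=np.abs(r-m).sum()/m.sum()
        return s/len(views)
    best=None
    for st in (3,1.5,3):
        b0=np.zeros(3) if best is None else best.x
        sim=np.vstack([b0]+[b0+st*np.eye(3)[i] for i in range(3)])
        best=minimize(cost,b0,method="Nelder-Mead",options=dict(initial_simplex=sim,xatol=.02,fatol=1e-5,maxiter=300))
    return np.array(x0)+best.x,best.fun
def win(m,u0,u1,v0,v1):
    o=np.zeros(m.shape,np.float32); o[v0:v1,u0:u1]=m[v0:v1,u0:u1]; return o
E
cat > seg.py <<'E'
from h import *
D={n:np.load(n+"0.npz")["p"] for n in("top","side")}; C={n:get_calibration(n) for n in D}
HSV={n:cv2.cvtColor(D[n],cv2.COLOR_BGR2HSV) for n in D}
def mk(n,lo,hi): return (cv2.inRange(HSV[n],np.array(lo),np.array(hi))>0)
E
python3 - <<'E'
from seg import *
for n in D:
    k={}
    g=mk(n,(55,60,30),(90,255,255)); b=mk(n,(105,120,60),(125,255,255)); r=mk(n,(0,180,60),(6,255,255))|mk(n,(172,170,60),(180,255,255))
    out=D[n].copy(); out[g]=(0,255,0); out[b]=(255,0,0); out[r]=(0,0,255)
    cv2.imwrite(f"pics/seg_{n}.png",cv2.resize(out[100:350,170:470],None,fx=2.4,fy=2.4,interpolation=cv2.INTER_NEAREST))
    for (x,y) in [(583,-35),(545,112)]: print(n,project([x,y,45],C[n])[0], HSV[n][tuple(project([x,y,45],C[n])[0][0].astype(int)[::-1])])
E
```

```text
top [[263.97215709 193.70420582]] [ 18  95 221]
top [[216.95093614 203.28836993]] [110 162 132]
side [[270.81804958 218.29686678]] [ 63  47 125]
side [[227.26181311 199.30469778]] [122 101  96]
```

View pics/seg_top.png

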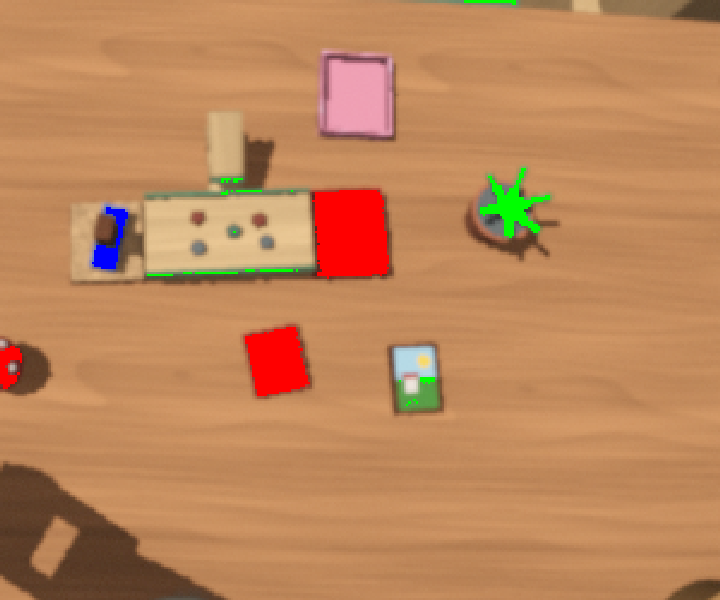

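View pics/seg_side.png

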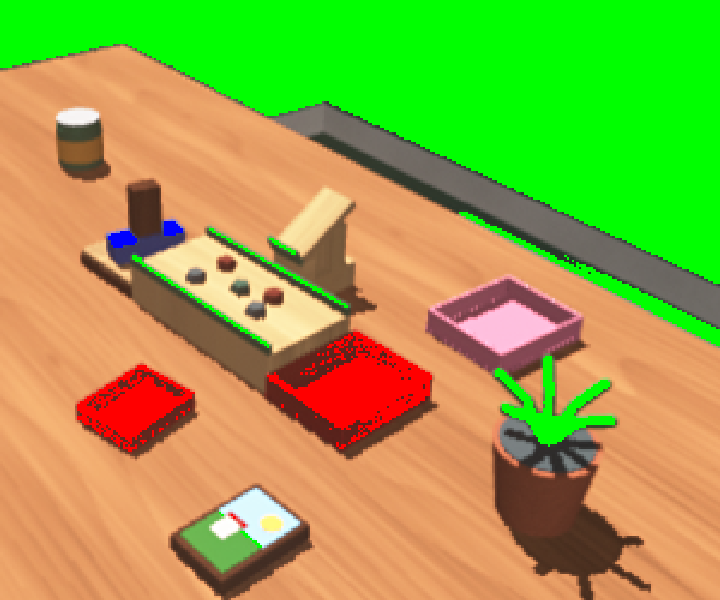

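```bash
cat >> seg.py <<'E'
TOPW=dict(row=(200,335,170,225),scr=(195,230,180,220)); SIDEW=dict(row=(180,370,180,310),scr=(205,255,170,215))
def red(n): return mk(n,(0,170,40),(7,255,255))|mk(n,(170,150,30),(180,255,255))
E
python3 - <<'E'
from seg import *
ker=[(-55,-49,-110,110,45,55),(49,55,-110,110,45,55)]; tray=[(-60,60,-213,-113,0,28)]
# red
rt=win(red("top").astype(float),295,340,170,230); rs=win(red("side").astype(float),275,355,235,300)
rs=cv2.morphologyEx(rs,cv2.MORPH_CLOSE,np.ones((5,5)))
gt=win((mk("top",(40,25,20),(95,255,200))).astype(float),225,305,172,218)
# drop chips/rest by keeping near border
c=C["top"]
gs=win(mk("side",(40,60,20),(95,255,255)).astype(float),215,320,190,250)
def kerb_mask(n,m,pose): # keep near predicted kerbs
    k=render(ker,pose,0,C[n]); k=cv2.dilate((k>0).astype(np.uint8),np.ones((5,5))); return m*k
p0=[583,-35,4.7]
for _ in range(3):
    G=[(kerb_mask("top",gt,p0),C["top"]),(kerb_mask("side",gs,p0),C["side"])]
    pk,f=fit(ker,p0,0,G); print("kerb both",pk.round(2),round(f,3)); p0=pk
for n,g in zip(("top","side"),G): print("kerb",n,*fit(ker,p0,0,[g]))
for n,m in (("top",rt),("side",rs)): print("tray->stand",n,*fit(tray,p0,0,[(m,C[n])]))
print("tray both",*fit(tray,p0,0,[(rt,C["top"]),(rs,C["side"])]))
# scraper
blk=[(-43,43,-17,17,0,26)]; hd=[(-17,17,-12,12,26,86)]
bt=win(mk("top",(104,90,25),(130,255,255)).astype(float),200,225,180,215); bs=win(mk("side",(104,90,25),(130,255,255)).astype(float),200,255,170,215)
s0=[550,108,-8]
for n,m in (("top",bt),("side",bs)): print("scr",n,*fit(blk,s0,20,[(m,C[n])],hd))
print("scr both",*fit(blk,s0,20,[(bt,C["top"]),(bs,C["side"])],hd))
# picture interior
for n,w in (("top",(330,356,240,275)),("side",(240,300,300,348))):
    h=HSV[n]; m=win(((h[...,2]>80)&~((h[...,0]<22)&(h[...,1]>60))).astype(float),*w)
    uv=np.argwhere(m>0)[:,::-1]; P=at_z(uv,16,C[n])[:,:2]
    print("pic",n,cv2.minAreaRect(P.astype(np.float32)),len(uv))
    sun=win(((h[...,0]>20)&(h[...,0]<33)&(h[...,1]>60)&(h[...,2]>150)).astype(float),*w); print(" sun",at_z(np.argwhere(sun>0)[:,::-1].mean(0),16,C[n]))
for n,m in (("top",np.maximum(np.maximum(rt,gt),bt)),("side",np.maximum(np.maximum(rs,gs),bs))):
    o=D[n].copy(); o[m>0]=(0,255,255); cv2.imwrite(f"pics/m_{n}.png",cv2.resize(o[150:310,180:360],None,fx=3.3,fy=3.3,interpolation=cv2.INTER_NEAREST))
E
```

```text
kerb both [573.48 -32.41   4.75] 1.291
kerb both [573.48 -32.41   4.75] 1.297
kerb both [573.48 -32.41   4.75] 1.297
kerb top [573.60496037 -33.6720257    5.02485279] 1.0801470588235293
kerb side [576.04070754 -29.56291746   2.72165761] 1.436331006979063
tray->stand top [582.41655232 -40.39944758   2.13515158] 0.16588235294117648
tray->stand side [573.57434661 -34.98208006   5.14795243] 0.07212524640745077
tray both [574.75124013 -38.02554632   4.66704456] 0.12617309615562103
scr top [563.276795   123.06932446  -6.79679416] 0.5114092420593968
scr side [565.57861106 131.58196117  14.32416837] 0.3608255933952529
scr both [564.59380227 123.52649962  -4.83475916] 0.521584680655888
pic top ((396.261474609375, -292.576904296875), (81.81787109375, 60.203678131103516), 2.2003729343414307) 485
 sun [[ 418.5675656  -303.59162031   16.        ]]
pic side ((395.0956115722656, -290.64007568359375), (82.77423095703125, 55.54245376586914), 5.584808826446533) 927
 sun [[ 417.95683699 -300.24936416   16.        ]]
```

View pics/m_top.png

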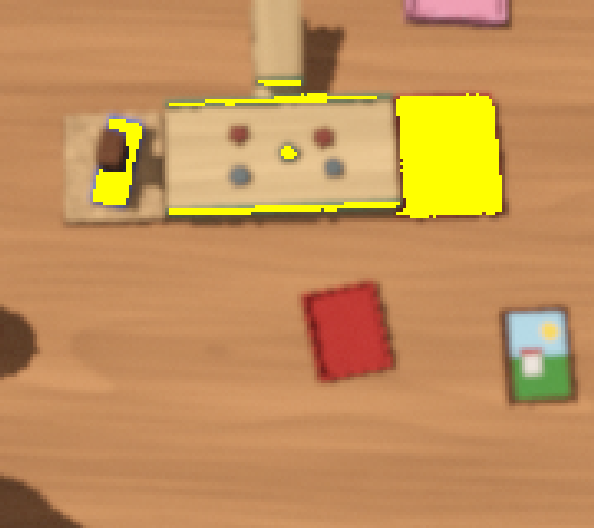

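View pics/m_side.png

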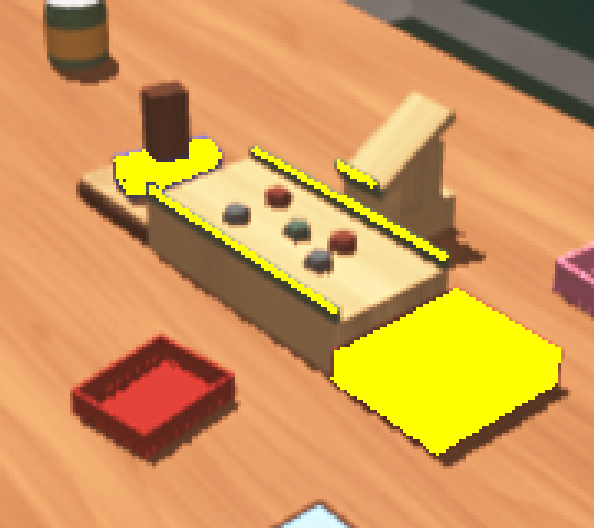

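```bash
cat > fit1.py <<'E'
from seg import *
ker=[(-55,-49,-110,110,45,55),(49,55,-110,110,45,55)]; tray=[(-60,60,-213,-113,0,28)]
rt=win(red("top").astype(float),298,340,170,230); rs=win(red("side").astype(float),275,355,235,300)
rs=cv2.morphologyEx(rs,cv2.MORPH_CLOSE,np.ones((5,5)))
gt=win((mk("top",(35,25,20),(95,255,200))).astype(float),225,305,172,218)
gs=win(mk("side",(35,60,20),(95,255,255)).astype(float),215,320,190,250)
def kerb_mask(n,m,pose):
    k=render(ker,pose,0,C[n]); k=cv2.dilate((k>0).astype(np.uint8),np.ones((7,7))); return m*k
p0=np.array([575,-37,4.7])
for _ in range(2):
    G=[(kerb_mask("top",gt,p0),C["top"]),(kerb_mask("side",gs,p0),C["side"])]
    pk,f=fit(ker,p0,0,G); print("kerb both",pk.round(2),round(f,3)); p0=pk
for n,g in zip(("top","side"),G): print("kerb",n,*fit(ker,p0,0,[g]))
for n,m in (("top",rt),("side",rs)): print("tray->stand",n,*fit(tray,p0,0,[(m,C[n])]))
blk=[(-43,43,-17,17,0,26)]; hd=[(-17,17,-12,12,26,86)]
bt=win(mk("top",(104,80,25),(130,255,255)).astype(float),200,225,180,215); bs=win(mk("side",(104,80,25),(130,255,255)).astype(float),200,255,170,215)
P={}
for s0 in ([562,118,-7],[562,120,2]):
  for n,m in (("top",bt),("side",bs)): r=fit(blk,s0,20,[(m,C[n])],hd); P[n]=r[0]; print("scr",n,*r)
for n,m in (("top",bt),("side",bs)):
    o=D[n].copy()
    e=(render(blk,P[n],20,C[n],hd)>.5).astype(np.uint8); o=cv2.resize(o,None,fx=4,fy=4,interpolation=cv2.INTER_NEAREST)
    for mm,col in ((e,(0,0,255)),((m>0).astype(np.uint8),(0,255,255)),((render(ker+tray,p0,0,C[n])>.5).astype(np.uint8),(255,0,255))):
        ct,_=cv2.findContours(cv2.resize(mm,None,fx=4,fy=4,interpolation=cv2.INTER_NEAREST),cv2.RETR_LIST,cv2.CHAIN_APPROX_NONE); cv2.drawContours(o,ct,-1,col,1)
    cv2.imwrite(f"pics/f_{n}.png",o[660:940,780:1360] if n=="top" else o[660:1200,800:1440])
E
python3 fit1.py
```

```text
kerb both [573.41 -33.82   4.87] 0.978
kerb both [573.41 -33.82   4.87] 0.977
kerb top [573.50528242 -35.29991372   5.29864174] 0.7467054666389525
kerb side [575.56877034 -32.20355486   3.2791788 ] 1.154341736694678
tray->stand top [579.69795181 -39.88042397   3.33615004] 0.1657064321055525
tray->stand side [573.64998437 -34.76583762   5.21517128] 0.07223571312935081
scr top [565.2588405  122.74586098  -6.04517206] 0.4807496479254686
scr side [565.83944904 131.27660654  13.23803936] 0.3219263381028087
scr top [565.26431672 122.93519749  -5.74866402] 0.48185462030115916
scr side [566.02698643 131.55302883  13.18930418] 0.32179385267620564
```

View pics/f_top.png

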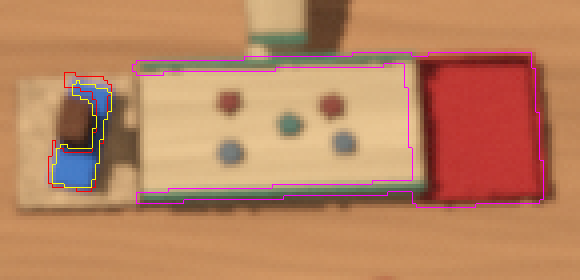

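View pics/f_side.png

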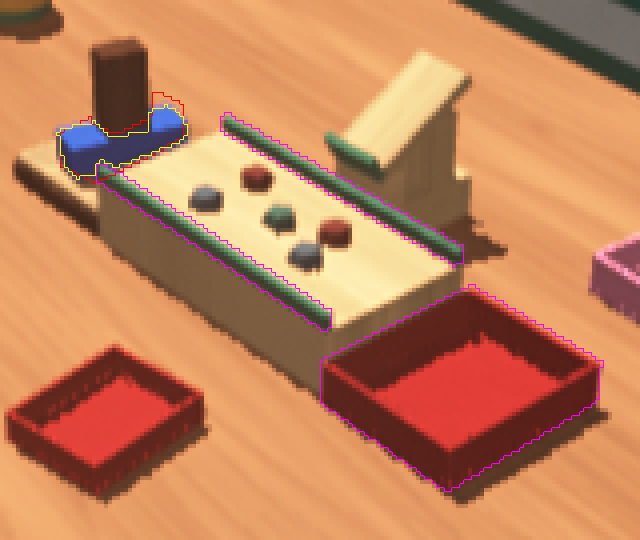

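```bash
python3 - <<'E'
from seg import *
a=cv2.resize(D["top"][178:222,190:236],None,fx=9,fy=9,interpolation=cv2.INTER_NEAREST)
b=cv2.resize(D["side"][165:210,200:250],None,fx=8,fy=9,interpolation=cv2.INTER_NEAREST)
h=max(a.shape[0],b.shape[0]); o=np.zeros((h,a.shape[1]+b.shape[1],3),np.uint8); o[:a.shape[0],:a.shape[1]]=a;o[:b.shape[0],a.shape[1]:]=b
cv2.imwrite("pics/sc.png",o[:600,:830])
E
```

```text
(no output)
```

View pics/sc.png

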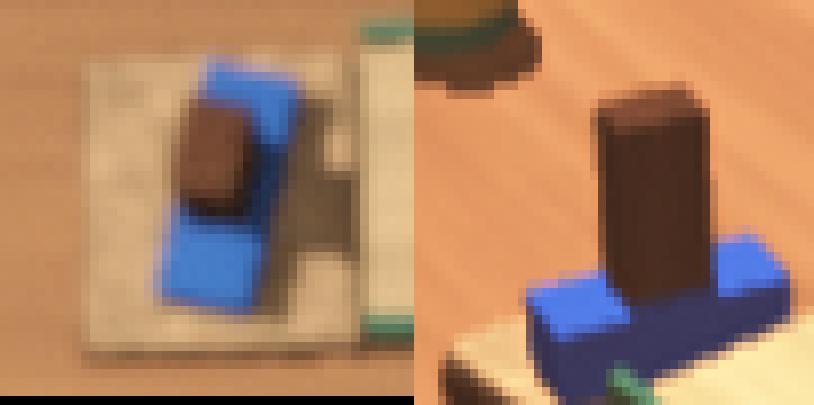

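```bash
python3 - <<'E'
from seg import *
for n,l in (("top",[(212.8-.5,184.9-.5),(223.4,187.6),(207.4-.3,210.6)]),("side",[(213.7,197),(242.3,190.8),(247.2,195.6),(216.2,202.8)])):
    P=at_z(l,46,C[n]); print(n,P.round(1).tolist())
    for i in range(len(P)):
        for j in range(i): print("  ",j,i,np.linalg.norm(P[i]-P[j]).round(1),np.degrees(np.arctan2(*(P[i]-P[j])[:2][::-1])).round(1))
# handle top centre
print(at_z([190+215/9-.5,178+145/9-.5],106,C["top"]),at_z([200+(653-414)/8-.5,165+110/9-.5],106,C["side"]))
# overlays
blk=(-43,43,-17,17,0,26); hd=(-17,17,-12,12,26,86)
for k,pose in enumerate([(560,119.5,-8),(561,117,-8)]):
  out=[]
  for n,(u0,v0) in (("top",(190,178)),("side",(200,165))):
    o=cv2.resize(D[n][v0:v0+46,u0:u0+50],None,fx=8,fy=8,interpolation=cv2.INTER_NEAREST)
    for b in (blk,hd):
        uv,_=project(corners(b)@Rz(pose[2]).T+[pose[0],pose[1],20],C[n]); q=((uv-[u0,v0]+.5)*8).astype(int)
        for i in range(8):
            for j in range(i):
                if bin(i^j).count("1")==1: cv2.line(o,tuple(map(int,q[i])),tuple(map(int,q[j])),(0,255,255),1)
    out.append(o)
  cv2.imwrite(f"pics/ov{k}.png",np.hstack(out))
E
```

```text
top [[605.4, 130.8, 46.0], [596.6, 94.8, 46.0], [520.0, 141.3, 46.0]]
   0 1 37.1 -103.8
   0 2 86.1 173.0
   1 2 89.6 148.7
side [[520.7, 142.9, 46.0], [603.7, 128.6, 46.0], [599.4, 97.1, 46.0], [510.2, 110.8, 46.0]]
   0 1 84.3 -9.8
   0 2 91.1 -30.2
   1 2 31.8 -97.8
   0 3 33.8 -108.0
   1 3 95.2 -169.2
   2 3 90.2 171.3
[[561.98798949 118.78184527 106.        ]] [[558.45291016 118.74375551 106.        ]]
```

View pics/ov0.png

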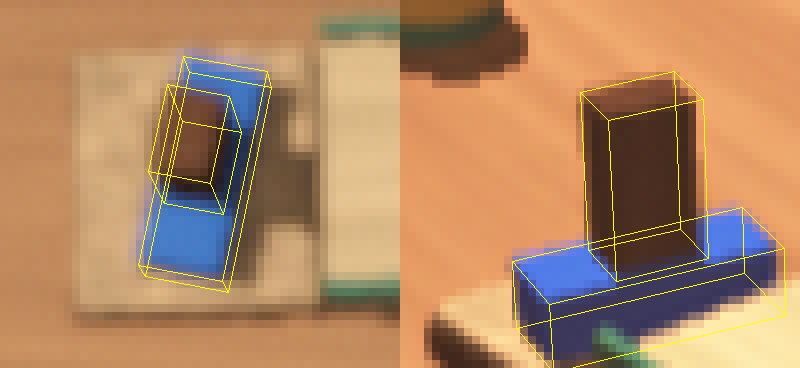

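```bash
cat >> h.py <<'E'
ST=np.array([573.5,-35.0,4.9])
def w(p,z=None): # stand frame -> world
    p=np.array(p,float); return Rz(ST[2])@p+[ST[0],ST[1],0]
def down(yaw): # tool x at yaw
    a=np.radians(yaw); x=np.array([np.cos(a),np.sin(a),0]); z=np.array([0,0,-1.]); return np.c_[x,np.cross(z,x),z]
def shot(n,name,box=None,f=None):
    p,d=camera(n)
    if box: p=p[box[2]:box[3],box[0]:box[1]]
    f=f or min(800/p.shape[1],600/p.shape[0])
    cv2.imwrite(f"pics/{name}.png",cv2.resize(p,None,fx=f,fy=f,interpolation=cv2.INTER_CUBIC)); return p,d
E
python3 - <<'E'
from h import *
print(get_tcp_rot().round(2).tolist(),get_opening())
for y in (81,-99,94.9,-85.1): print(y,inverse_kinematics([560,119,72],down(y)),inverse_kinematics(w([0,-125,97]),down(y)))
E
```

```text
[[0.4, 0.92, -0.0], [0.92, -0.4, -0.0], [-0.0, -0.0, -1.0]] 85.22579921112913
81 [ 8.30141369e+00  1.60062257e+01  8.28132082e+01 -2.54444375e-14
  8.11805660e+01 -7.26985863e+01] [-1.87688297e+01  1.97709490e+01  7.52120386e+01 -2.54444375e-14
  8.50170124e+01 -9.97688297e+01]
-99 [ 8.30141369e+00  1.60062257e+01  8.28132082e+01 -2.54444375e-14
  8.11805660e+01  1.07301414e+02] [-1.87688297e+01  1.97709490e+01  7.52120386e+01 -2.54444375e-14
  8.50170124e+01  8.02311703e+01]
94.9 [ 8.30141369e+00  1.60062257e+01  8.28132082e+01 -2.54444375e-14
  8.11805660e+01 -8.65985863e+01] [-1.87688297e+01  1.97709490e+01  7.52120386e+01 -2.54444375e-14
  8.50170124e+01 -1.13668830e+02]
-85.1 [ 8.30141369e+00  1.60062257e+01  8.28132082e+01 -2.54444375e-14
  8.11805660e+01  9.34014137e+01] [-1.87688297e+01  1.97709490e+01  7.52120386e+01 -2.54444375e-14
  8.50170124e+01  6.63311703e+01]
```

Using yaw +81 keeps the last joint well inside its range. I'll approach from above, grasp the handle and lift.

```bash
python3 - <<'E'
from h import *
s=[560,119.3]
reach([*s,200],down(81)); 
print(get_t()); move_gripper(60)
print(move_l([*s,72],150,force_limit=8), get_tcp_pos(), get_wrist_force())
shot("side","g1",(190,310,110,220))
move_gripper(10,30); print(get_opening(),get_t(),get_wrist_force())
E
```

```text
1.925
False [560.70741335 119.40705956  73.24124338] [-0.21366291 -0.27016663  0.5349756 ]
23.474241421814032 3.7583 [0.5584768  1.5564838  2.28686189]
```

View pics/g1.png

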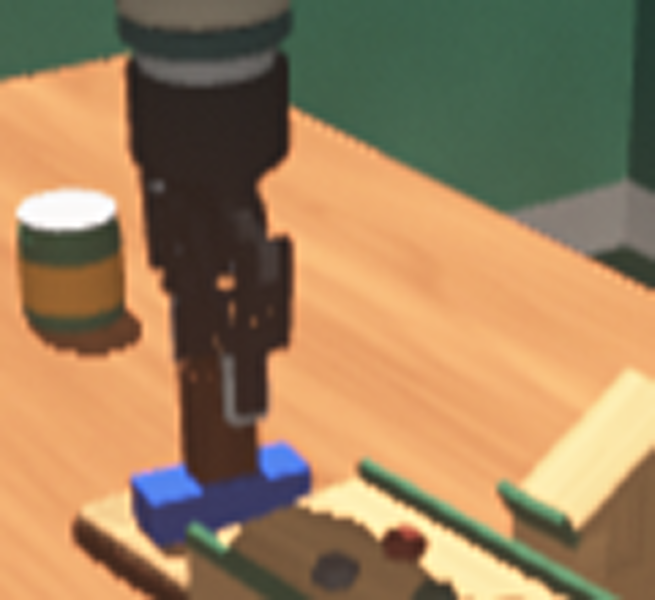

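```bash
python3 - <<'E'
from h import *
move_gripper(10,70); print(get_opening(),get_tcp_pos())
p=get_tcp_pos(); z0=p[2]; 
move_l([p[0],p[1],z0+45],150)
q=w([0,86,0]); q[2]=z0+45
move_l(q,150,rotation=down(94.9)); 
q[2]=z0+36; move_l(q,100)
print(get_tcp_pos(),get_opening(),get_wrist_force(),get_t())
open("z0","w").write(str(z0))
np.savez("top1.npz",p=shot("top","g2t")[0]);np.savez("side1.npz",p=shot("side","g2s")[0])
for n,(u0,v0,k) in (("top",(190,165,0)),("side",(205,160,0))):
    pp=np.load(n+"1.npz")["p"]; c=get_calibration(n)
    o=cv2.resize(pp[v0:v0+70,u0:u0+60],None,fx=6.6,fy=6.6,interpolation=cv2.INTER_NEAREST)
    pose=(q[0],q[1],4.9)
    for b,po,z in (((-43,43,-17,17,0,26),pose,20+36),((-55,-49,-110,110,45,55),ST,0),((49,55,-110,110,45,55),ST,0)):
        uv,_=project(corners(b)@Rz(po[2]).T+[po[0],po[1],z],c); qq=((uv-[u0,v0]+.5)*6.6).astype(int)
        for i in range(8):
            for j in range(i):
                if bin(i^j).count("1")==1: cv2.line(o,tuple(map(int,qq[i])),tuple(map(int,qq[j])),(0,255,255),1)
    cv2.imwrite(f"pics/ovb_{n}.png",o)
a=cv2.imread("pics/ovb_top.png");b=cv2.imread("pics/ovb_side.png");cv2.imwrite("pics/ovb.png",np.hstack([a,b]))
E
```

```text
22.704673888620054 [560.43861228 119.54269339  72.73954952]
[565.39167518  51.44180613 107.48247383] 22.544430853228814 [ 0.11545069 -0.64978062 -1.30924982] 5.2917
```

View pics/ovb.png

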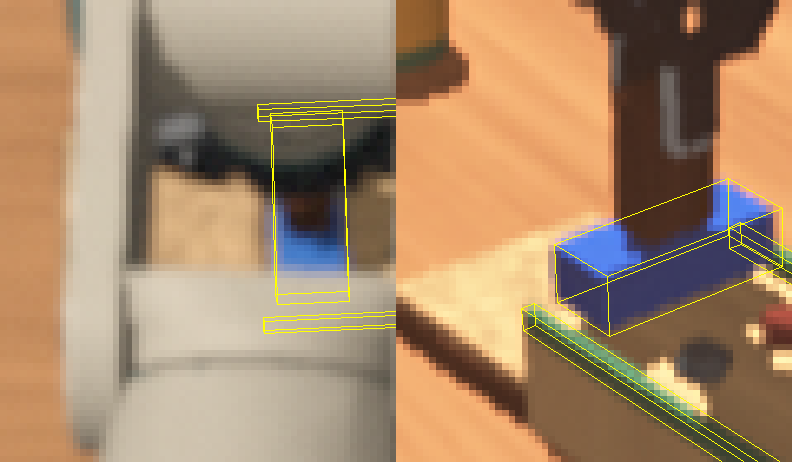

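```bash
python3 - <<'E'
from h import *
z0=float(open("z0").read())
q=w([-1,86,0]); q[2]=z0+22
print(move_l(q,40,force_limit=6)); p=get_tcp_pos(); print(p,z0+25,get_wrist_force(),get_t())
pause(.1); p=get_tcp_pos(); print(p, get_wrist_force())
shot("side","g3",(200,290,150,230))
E
```

```text
True
[565.77696006  51.55015279  97.41526541] 97.73954951928698 [0.90524943 1.98942593 2.719575  ] 5.7333
[565.76248546  51.53342146  97.4028921 ] [-0.54976677  3.37827676  4.96131552]
```

View pics/g3.png

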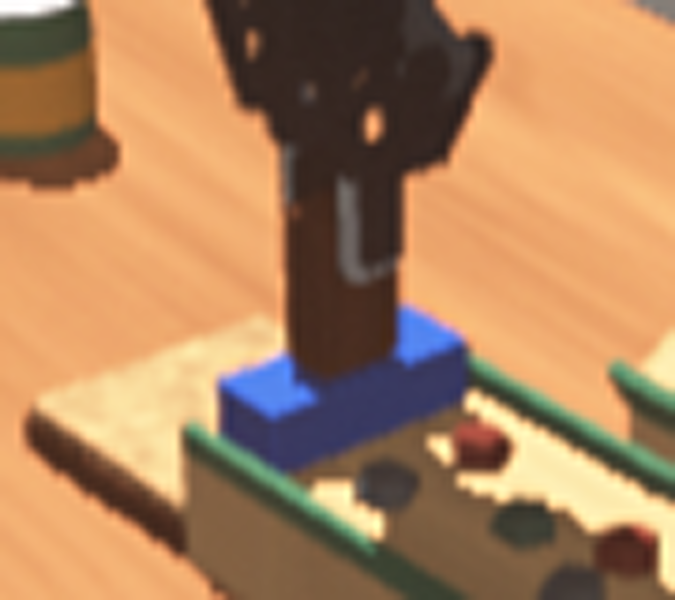

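```bash
python3 - <<'E'
from h import *
zc=98.6
a=get_tcp_pos(); move_l([a[0],a[1],zc],60); print(get_tcp_pos(),get_wrist_force())
q=w([-1,-20,0]); q[2]=zc
print(move_l(q,80,force_limit=15)); print(get_tcp_pos(),get_wrist_force(),get_t())
shot("side","g4",(200,360,170,300))
E
```

```text
[565.22605521  51.16662547  97.72536021] [ 0.1591776   0.08259094 -2.66983522]
False
[574.21740621 -54.63113302  98.60731403] [ 0.05187811  0.22006878 -2.58072384] 7.6167
```

View pics/g4.png

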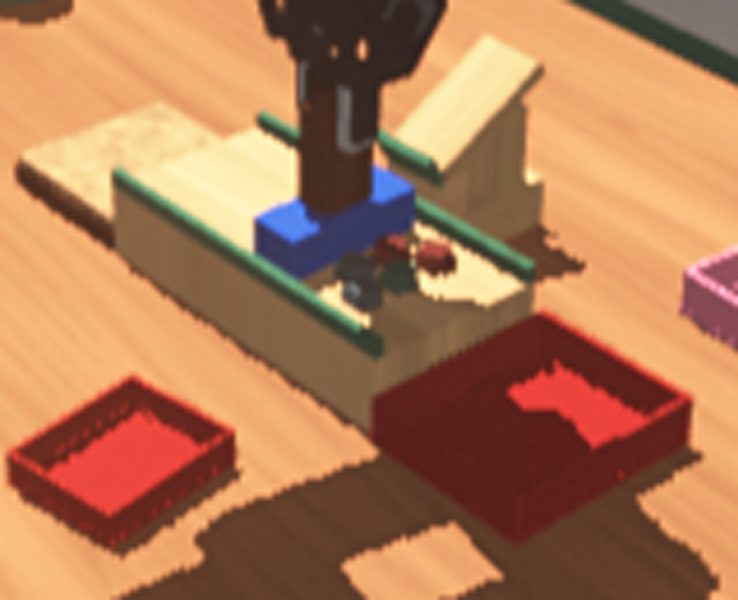

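```bash
python3 - <<'E'
from h import *
zc=98.3
q=w([-1,-128,0]); q[2]=zc
print(move_l(q,70,force_limit=15)); print(get_tcp_pos(),get_wrist_force(),get_t())
pause(.2)
q[2]=zc+40; move_l(q,150)
shot("side","g5",(200,360,170,300))
E
```

```text
False
[ 583.45655466 -162.25453359   98.30804524] [-0.50979959  0.44710037 -2.06072918] 9.3583
```

View pics/g5.png

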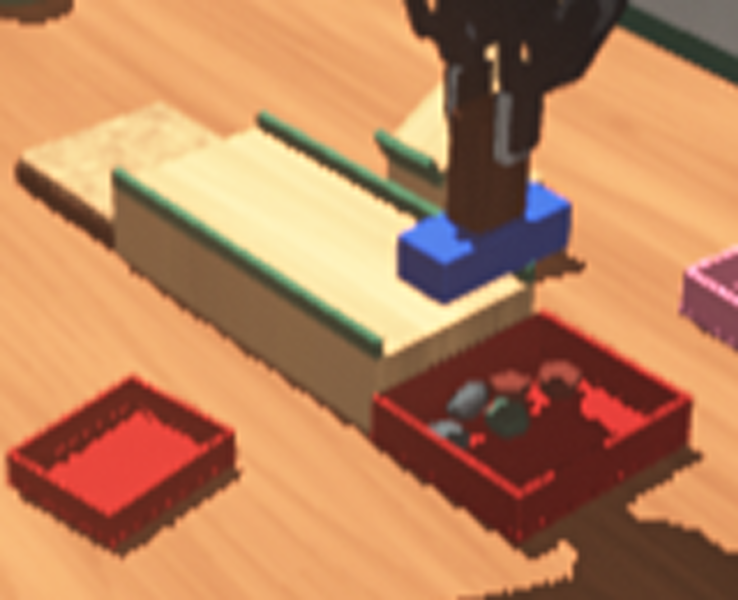

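All five chips now lie in the tray. Next I'll return the scraper to its pad.

```bash
python3 - <<'E'
from h import *
z0=float(open("z0").read())
q=w([-1,160,0]); q[2]=z0+55
move_l(q,300); q[2]=z0+8; move_l(q,150); q[2]=z0-3
print(move_l(q,30,force_limit=5),get_tcp_pos(),z0,get_wrist_force(),get_t())
shot("side","g6",(180,290,140,230))
E
```

```text
True [559.77214938 124.52887436  72.36064386] 72.73954951928698 [ 0.06920991 -0.25194765  3.6992891 ] 11.9667
```

View pics/g6.png

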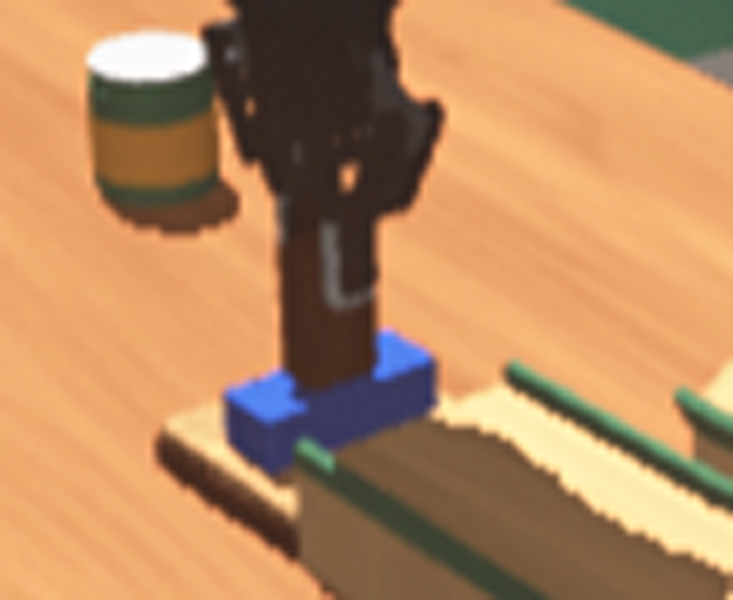

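```bash
python3 - <<'E'
from h import *
move_gripper(60); p=get_tcp_pos(); move_l([p[0],p[1],p[2]+90],200)
reach([450,-150,260],down(94.9)); print(get_t())
p,d=shot("side","g7"); np.savez("side2.npz",p=p)
pt,d=shot("top","g7t"); np.savez("top2.npz",p=pt)
for f in("top0","side0","top2","side2"):
    n=f[:-1]; c=get_calibration(n); h=cv2.cvtColor(np.load(f+".npz")["p"],cv2.COLOR_BGR2HSV)
    wd=(330,356,240,275) if n=="top" else (240,300,300,348)
    m=win(((h[...,2]>80)&~((h[...,0]<19)&(h[...,1]>60))).astype(float),*wd)
    m=cv2.morphologyEx(m,cv2.MORPH_CLOSE,np.ones((5,5)))
    k=(m>0).astype(np.uint8); nn,lab,st,_=cv2.connectedComponentsWithStats(k); m=(lab==1+np.argmax(st[1:,4])).astype(float)
    for L,W in ((82,54),(84,56)): print(f,L,*fit([(-L/2,L/2,-W/2,W/2,-.5,.5)],[396,-292,3],16,[(m,c)]),m.sum())
E
```

```text
14.2583
top0 82 [ 396.23884504 -293.30388428    2.38578083] 0.05808823529411765 496.0
top0 84 [ 396.16531784 -293.07949733    4.09915942] 0.05185800126502213 496.0
side0 82 [ 394.94870094 -290.42132168    5.09239625] 0.040376108470670524 953.0
side0 84 [ 395.59873391 -290.17241409    4.95681221] 0.08801925807048946 953.0
top2 82 [ 394.18103185 -294.94816734    4.44729762] 0.33910521955260975 710.0
top2 84 [ 392.30828263 -295.6711428     1.70726304] 0.3023474178403756 710.0
side2 82 [ 394.12619521 -289.09816989    3.80869982] 0.34675093177766975 726.0
side2 84 [ 394.88923032 -288.25972742    3.07859669] 0.42096364716685575 726.0
```

View pics/g7.png

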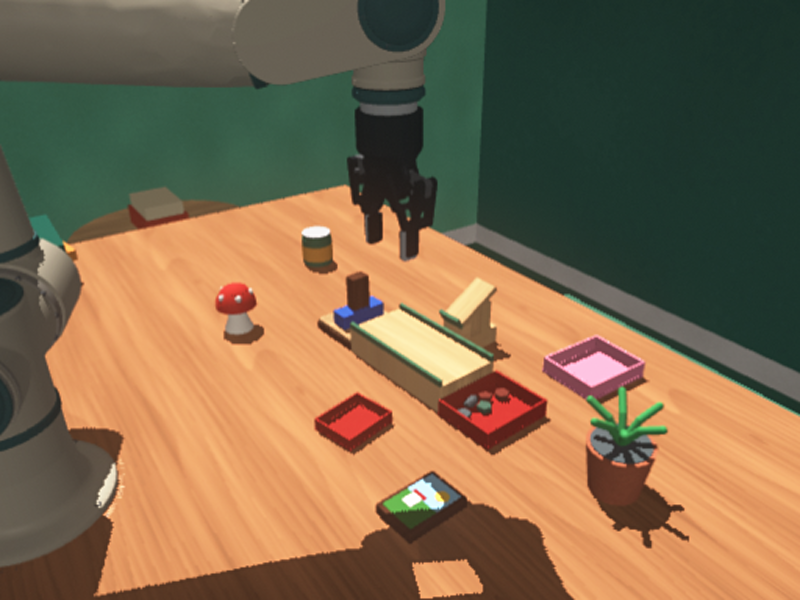

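View pics/g7t.png

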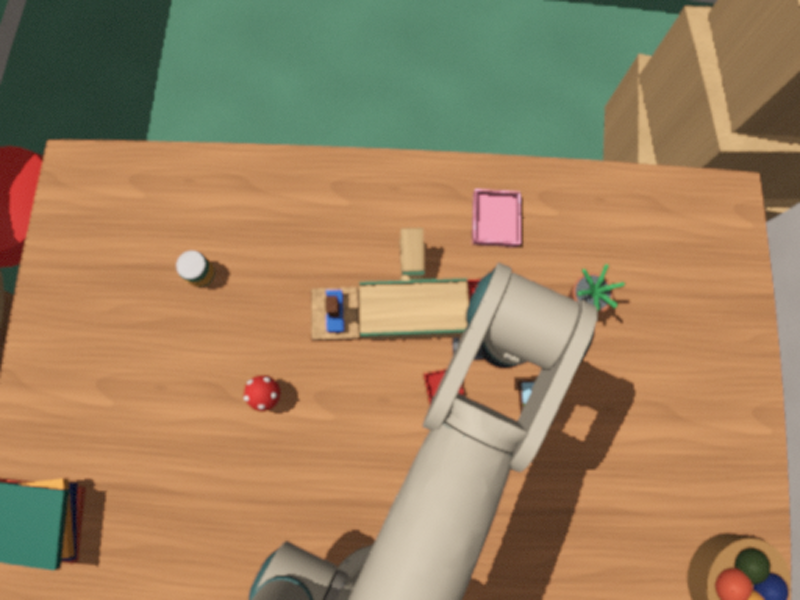

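```bash
python3 - <<'E'
from h import *
s=[395.6,-291.8]; R=down(94.2)
reach([*s,100],R); move_gripper(76); print(get_opening(),get_tcp_pos(),get_t())
move_l([*s,28],150)
print(move_l([*s,-8],40,force_limit=4),get_tcp_pos(),get_wrist_force(),get_t())
p=get_tcp_pos(); move_l([*s,p[2]+5.5],40); print(get_tcp_pos(),get_wrist_force())
shot("side","g8",(220,330,250,350))
E
```

```text
76.1948050590304 [ 396.28738035 -291.56567939  100.81147731] 15.55
False [ 395.76573387 -291.93050501   -7.74429307] [-0.03579979 -0.3387256   0.59594268] 17.2333
[ 395.96583195 -292.07309129   -1.57878929] [ 0.24132846 -0.44037503  0.23772977]
```

View pics/g8.png

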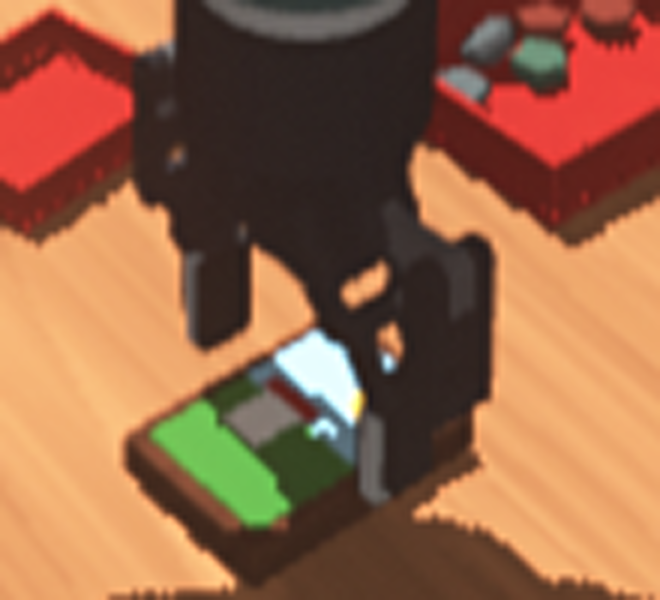

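```bash
python3 - <<'E'
from h import *
s=[395.6,-291.8]
print(move_l([*s,-6],80)); print(move_l([*s,-16],30,force_limit=4),get_tcp_pos(),get_wrist_force(),get_t())
shot("side","g9",(220,330,250,350))
E
```

```text
False
False [ 395.46196085 -291.69572324  -16.25293833] [0.61434685 0.22827022 0.31962979] 18.3083
```

View pics/g9.png

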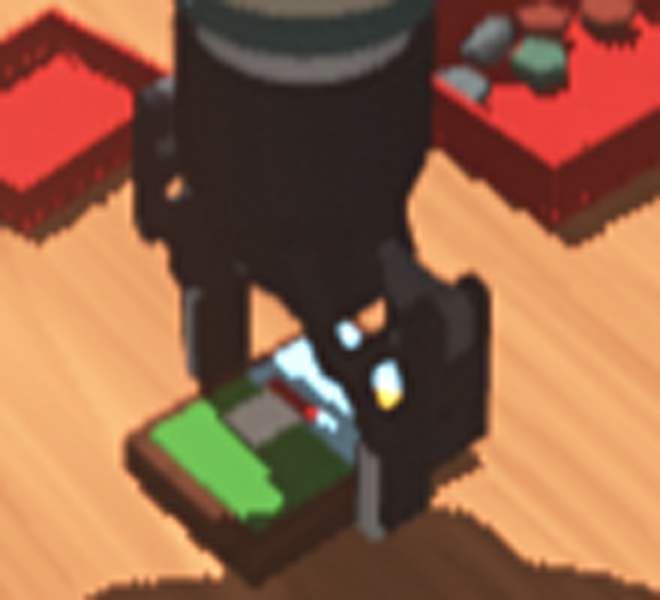

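```bash
python3 - <<'E'
from h import *
c=get_calibration("side"); o=c["cam_to_world"][:3,3]
for uv,y in (((253.7,307.8),-253),((282,339.5),-331),((282,333),-331)):
    d=c["cam_to_world"][:3,:3]@rays([uv],c)[0]; t=(y-o[1])/d[1]; print(uv,(o+d*t).round(1))
print(get_tcp_rot().round(3).tolist(),get_opening())
E
```

```text
(253.7, 307.8) [ 384.5 -253.    22. ]
(282, 339.5) [ 393.7 -331.     0.4]
(282, 333) [ 393.3 -331.    16.8]
[[-0.073, 0.997, -0.0], [0.997, 0.073, 0.0], [0.0, -0.0, -1.0]] 75.91354200932125
```

```bash
python3 - <<'E'
from h import *
s=[395.6,-291.8]
print(move_l([*s,-26],30,force_limit=4),get_tcp_pos(),get_wrist_force(),get_t())
shot("side","g10",(220,330,250,350))
E
```

```text
True [ 396.15418379 -292.22504088  -21.82546529] [-1.15576613  0.2033904   7.62863041] 18.6583
```

View pics/g10.png

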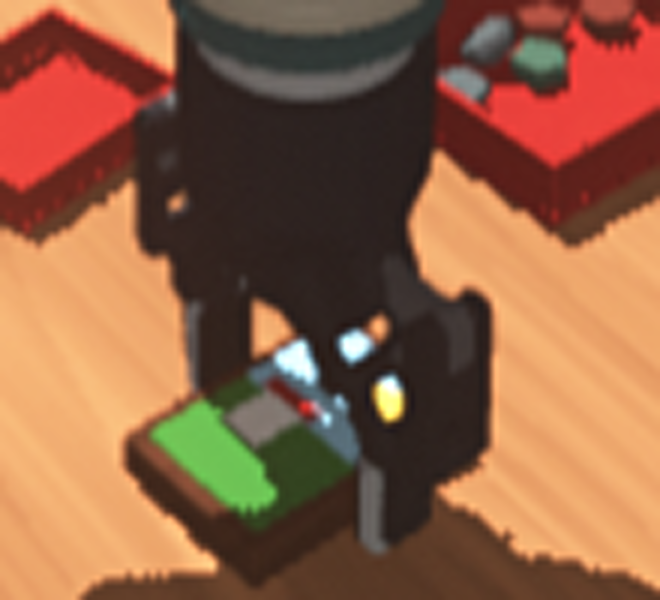

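```bash
python3 - <<'E'
from h import *
s=[395.6,-291.8]
move_l([*s,-15.5],60); print(get_tcp_pos())
move_gripper(40,30); print(get_opening(),get_wrist_force(),get_tcp_pos(),get_t())
shot("side","g11",(220,330,250,350))
E
```

```text
[ 395.80204499 -291.95562305  -15.20737643]
62.890767067712865 [-0.48262546  0.01126749  1.78336944] [ 395.64866357 -291.80464689  -15.42539758] 19.2417
```

View pics/g11.png

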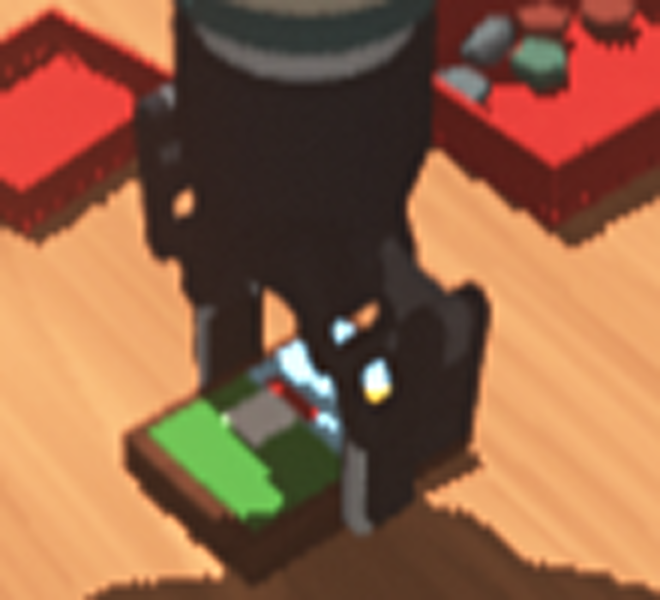

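```bash
cat >> h.py <<'E'
def restR():
    Z=Rz(ST[2]); t=np.radians(30)
    x=Z@[np.cos(t),0,np.sin(t)]; z=Z@[-np.sin(t),0,np.cos(t)]; y=Z@[0,1,0]
    return x,y,z,np.c_[y,x,-z]
def rest(u): # rest-frame point -> world
    x,y,z,_=restR(); return w([72,0,65])+x*u[0]+y*u[1]+z*u[2]
OFF=15.4
def tcp_for(u): return rest([u[0],u[1],u[2]-OFF])
E
python3 - <<'E'
from h import *
s=[395.6,-291.8]; R=restR()[3]
for u in ([54,0,60],[46,0,0]): print(tcp_for(u),inverse_kinematics(tcp_for(u),R))
move_gripper(40,50); move_l([*s,160],200); print(get_opening(),get_t())
q=tcp_for([54,0,70]); 
reach([520,-180,200],down(94.5)); reach(q,R)
print(get_tcp_pos(),q,get_opening(),get_t())
p,_=shot("side","g12",(200,330,110,240)); pt,_=shot("top","g12t",(200,330,110,220))
E
```

```text
[669.61281944 -26.76022475 130.62473301] [  -8.31240704    7.61517243   90.13604948    8.2060477    53.19311685
 -106.43088373]
[692.60029563 -24.78950286  74.66320878] [  -7.75977107   14.70150152   88.87086412    8.56751366   47.35499339
 -106.83574346]
62.57320077663683 20.5333
[664.30530676 -28.72406131 139.54079871] [664.63109296 -27.18730937 139.28498705] 62.98756393327282 22.1083
```

View pics/g12.png

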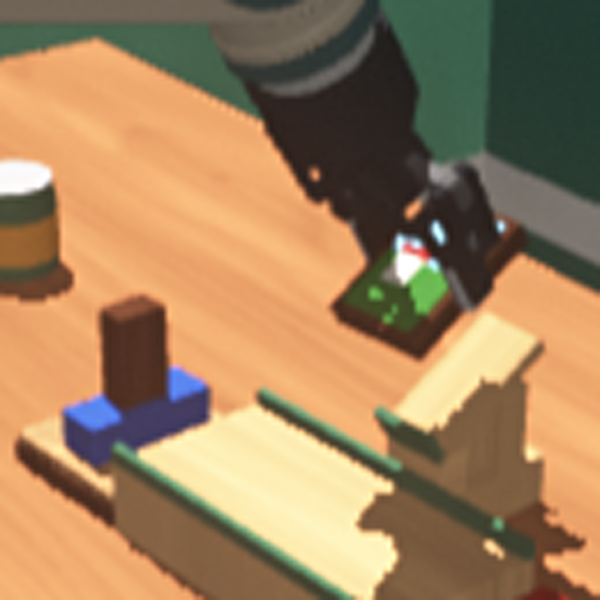

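View pics/g12t.png

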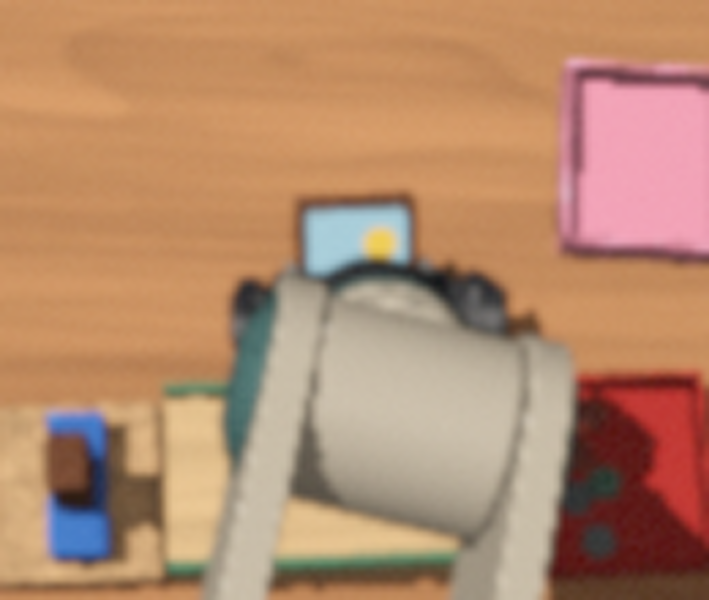

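```bash
cat > ov.py <<'E'
from h import *
def overlay(name,u,views=("side","top"),wins={"side":(255,140,65,65),"top":(240,130,55,65)}):
    outs=[]
    x,y,z,_=restR()
    for n in views:
        p,_=camera(n); c=get_calibration(n); u0,v0,W,H=wins[n]; f=7
        o=cv2.resize(p[v0:v0+H,u0:u0+W],None,fx=f,fy=f,interpolation=cv2.INTER_CUBIC)
        for b,off,col in (((-46,46,-32,32,0,16),u,(0,255,255)),((0,85,-22,22,-2,0),[0,0,0],(255,0,255)),((-6,0,-22,22,0,12),[0,0,0],(255,255,0))):
            k=corners(b)+off; P=np.array([rest(a) for a in k]); q=((project(P,c)[0]-[u0,v0]+.5)*f).astype(int)
            for i in range(8):
                for j in range(i):
                    if bin(i^j).count("1")==1: cv2.line(o,tuple(map(int,q[i])),tuple(map(int,q[j])),col,1)
        outs.append(o)
    cv2.imwrite(f"pics/{name}.png",np.hstack(outs)[:600,:850])
E
python3 - <<'E'
from ov import *
x,y,z,R=restR(); t=get_tcp_pos()-w([72,0,65]); u=np.array([t@x,t@y,t@z+OFF]); print(u)
overlay("g13",u)
E
```

```text
[54.42646708 -1.7194968  70.77164575]
```

View pics/g13.png

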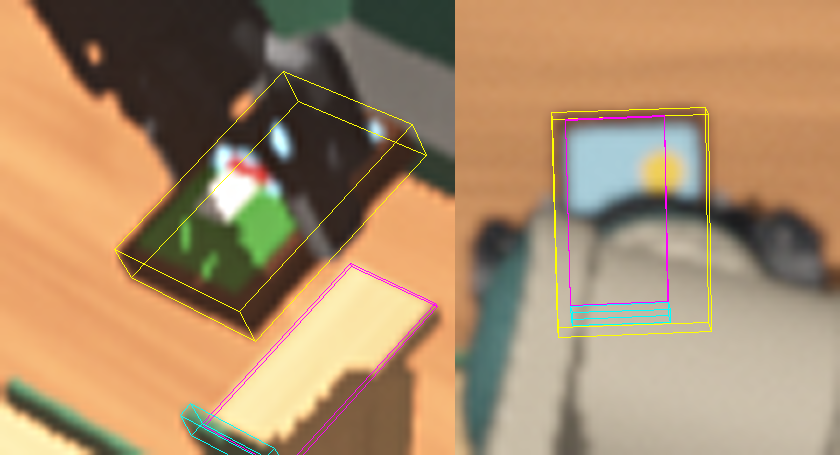

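```bash
python3 - <<'E'
from ov import *
x,y,z,R=restR()
def cur():
    t=get_tcp_pos()-w([72,0,65]); return np.array([t@x,t@y,t@z+OFF]).round(2)
move_l(tcp_for([52,0,12]),120,rotation=R); print(cur())
print(move_l(tcp_for([52,0,-6]),30,force_limit=4),cur(),get_wrist_force(),get_t())
overlay("g14",cur())
E
```

```text
[52.41 -0.13 12.34]
True [ 5.264e+01 -5.000e-02 -4.000e-02] [ 0.7290004  -0.93134827  1.34249885] 23.4
```

View pics/g14.png

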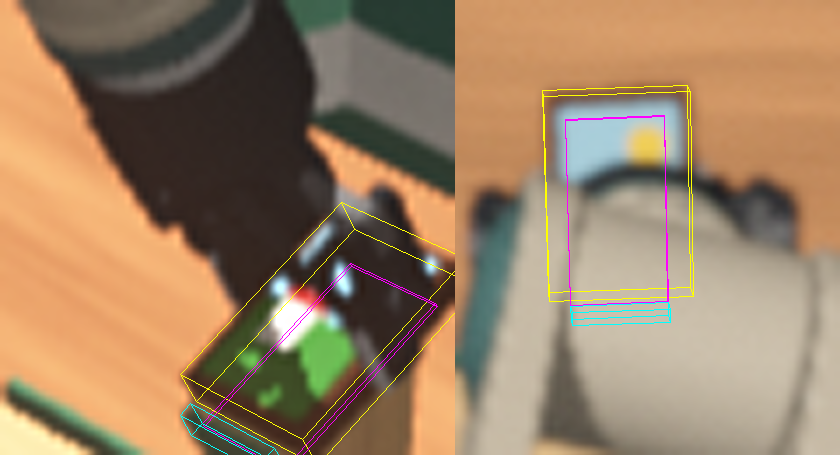

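```bash
python3 - <<'E'
from ov import *
x,y,z,R=restR()
def cur():
    t=get_tcp_pos()-w([72,0,65]); return np.array([t@x,t@y,t@z+OFF]).round(2)
c=cur(); move_l(tcp_for([c[0],0,c[2]+.6]),30)
print(cur(),get_wrist_force())
print(move_l(tcp_for([40,0,c[2]+.6]),25,force_limit=4),cur(),get_wrist_force(),get_t())
pause(.1); print(cur())
overlay("g15",cur())
E
```

```text
[51.69  0.1   0.12] [-0.10463912 -0.76952439 -0.57417137]
True [46.92 -0.05  0.47] [3.27349917 0.20303108 2.49853654] 24.0917
[46.9  -0.08  0.32]
```

View pics/g15.png

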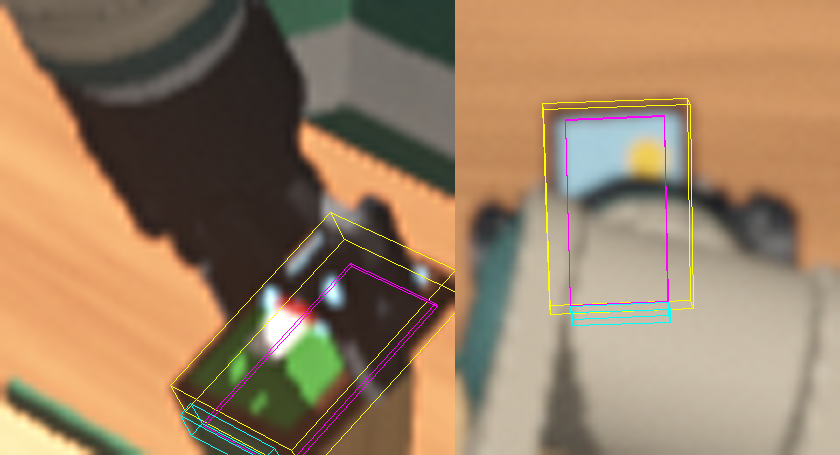

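```bash
python3 - <<'E'
from ov import *
move_l(tcp_for([46.5,0,-.2]),20,force_limit=3)
move_gripper(76); print(get_opening(),get_wrist_force())
move_l(tcp_for([50,0,70]),150); 
reach([480,150,300],down(94.9)); print(get_t())
overlay("g16",[46,0,0]); shot("side","g16s"); shot("top","g16t")
E
```

```text
75.96786243085104 [-0.50426621 -0.50863368  0.487734  ]
26.5833
```

View pics/g16.png

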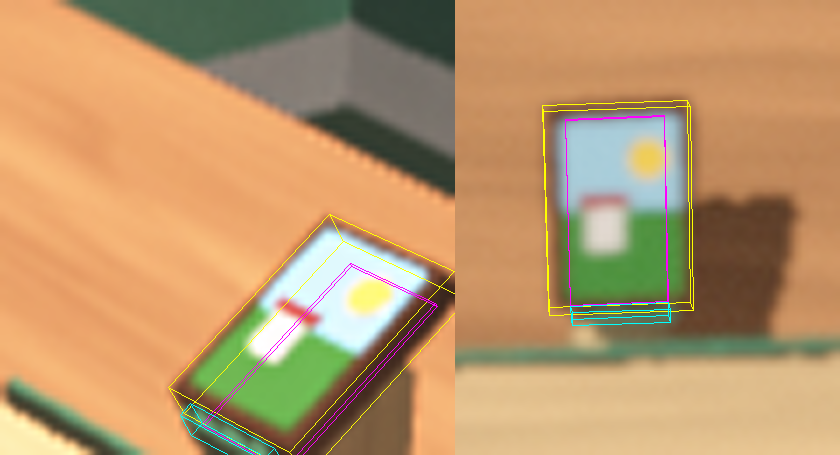

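View pics/g16s.png

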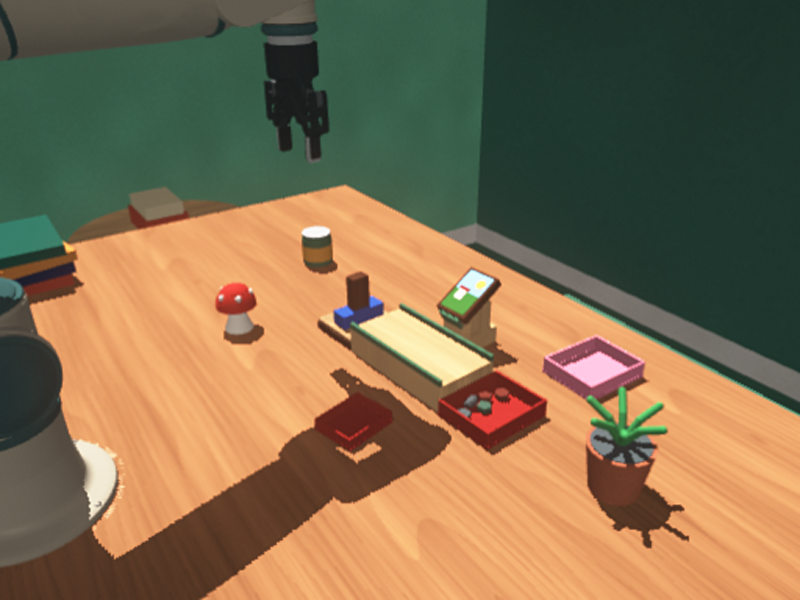

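View pics/g16t.png

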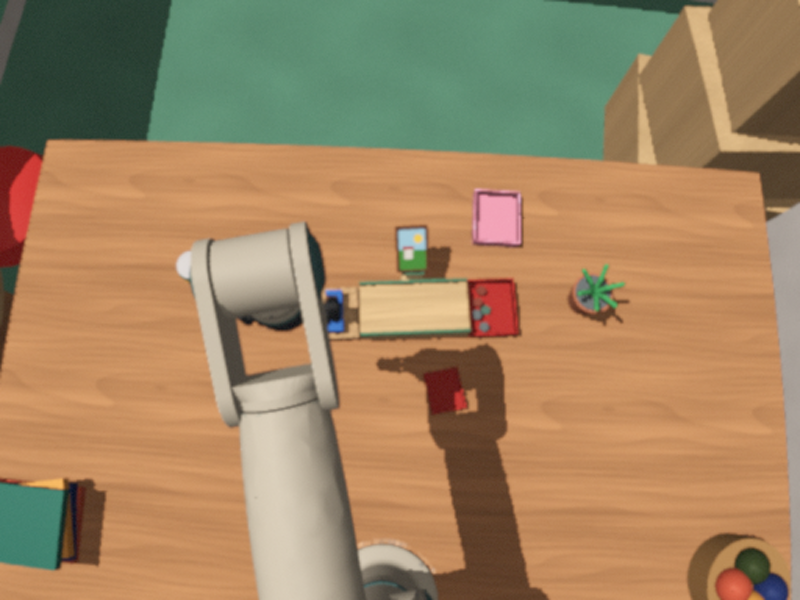

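```bash
python3 - <<'E'
from h import *
a,_=camera("side"); b,_=camera("top")
a=cv2.resize(a[235:290,275:355],None,fx=5,fy=5,interpolation=cv2.INTER_CUBIC); 
e,_=camera("side"); e=cv2.resize(e[165:225,265:340],None,fx=5,fy=5,interpolation=cv2.INTER_CUBIC)[:275]
cv2.imwrite("pics/g17.png",np.hstack([a,e]))
E
```

```text
(no output)
```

View pics/g17.png

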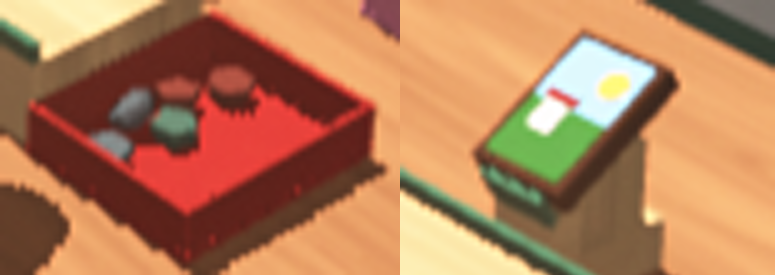

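```bash
python3 - <<'E'
from seg import *
import h
x,y,z,_=restR()
for n,wd in (("top",(250,280,165,180)),("side",(275,312,190,235))):
    m=win(mk(n,(40,45,20),(95,255,210)).astype(float),*wd)
    k=(m>0).astype(np.uint8); N,lab,st,_=cv2.connectedComponentsWithStats(k)
    for i in range(1,N):
        if st[i,4]>8: print(n,st[i])
    best=None
    P=np.array([rest(a) for a in corners((-6,0,-22,22,0,12))]); q=project(P,C[n])[0]; print(" pred",q.min(0).round(1),q.max(0).round(1))
E
```

```text
top [258 174  13   2  24]
top [263 178  17   2  24]
 pred [256.1 172.8] [270.3 176.1]
side [282 198  12   9  32]
side [275 205  37  22  99]
 pred [280.2 197.2] [295.3 208.2]
```

```bash
python3 - <<'E'
from h import *
print(get_t()); print(job_done())
E
```

```text
26.9333
the job is handed in; nothing more can be done
None
```

The job is done and handed in at 26.9 s, within the 61 s limit. No verdict is reported.

- **Chips:** one pass of the scraper block, held by its handle, wiped all five into the large red tray at the deck's end. The last close-up shows five chips in the tray and the deck is clear.
- **Scraper:** it stands upright on its cork pad again. I set it down until light contact before letting go.
- **Picture:** it lies face up on the sloped rest with the sky uppermost. I lowered it onto the face, then slid it down until the ledge stopped it.
- **Other objects:** I did not touch the toadstool, plant, tin or look-alike trays. The last overview pictures show them unmoved, though the arm hides most of the tin in the top view. The tin is clear in the side view.

**Checks that disagreed:**
- **Centring:** the side camera shows the picture centred to about 0.5 mm. The top camera suggests it sits 1–2 mm to the left. That is within the roughly 2 mm calibration error, so I left it.
- **Fingertip reach:** when grasping the picture, the fingertips met the table about 20 mm lower in TCP height than the tool description implied. I set that grasp height by touch instead.

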